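# Click a wooden blank into the drilling jig

## Robot

A 6-joint arm with a two-finger parallel gripper is mounted at the origin on a cart in front of the work surface, level with it; the furniture and walls round the work are solid. World frame = base frame: x ahead of the robot, y to its left, z up, the work surface at z = 0. Lengths are in mm, angles in rad, forces in N, time in s.
With the tool pointing down it reaches from about 400 to 925 mm from the base axis. Payload 12.5 kg.
Tool frame: the origin (TCP) lies on the centre line of the jaws, within the pads' length; the fingertips stand 19 mm ahead of it and the grasp point (between the pads) is the TCP; z points along the fingers, y is the line along which they close (so a half turn about z gives the same grasp; the last joint's range is limited). The gripper opens to 95 mm and grips with 3 to 60 N. Pads are 20 mm wide; open, the fingers measure 119 mm over their backs; the gripper's body (75 mm by 180 mm) begins 59 mm behind the grasp point.
Start: joints at [-1.276, 0.491, 1.559, -0, 1.092, -0.106], TCP at [243.87, -575.475, 233.661] pointing down, gripper open.
Joint ranges: [-3.1, 3.1], [-0.84, 2.19], [0.05, 2.79], [-1.13, 4.28], [0.06, 2.93], [-2.69, 2.69]. Speed limits (rad/s): [2.22, 2.22, 2.79, 3.14, 3.14, 3.14].

## Interface

Orientations are given as [roll, pitch, yaw] about the fixed x, y, z axes, in that order (R = Rz(yaw) Ry(pitch) Rx(roll)).
In Python, from cell import state, read_camera, job_done gives the robot as it stands.
- The arm moves only by the tool arm_command, never from a script. Its argument "deltas" is a list of rows, each an object of numbers: "dx", "dy", "dz": the shift along the world's x, y, z in m; "yaw": the turn about the world's z in degrees. In form: [{"dx": .., "dy": .., "dz": .., "yaw": ..}, ...]. A call has 1 to 20 rows; each row shifts and turns the commanded pose from where the row before left it; what a row does not reach is not made up. A row lasts 1/10 s, in which the tool goes at most 50 mm and 8.59 degrees, less where a joint would pass 70% of its speed; a pose out of reach is approached as far as the arm can. A call with a gripper value outside its range is refused whole. "gripper" is the finger opening in m, from 0 to 0.0951, set as the call begins (left out, the last holds). The fingers move at their own pace and stop on an object; the grip force is fixed at half the most. Time passes only in rows, so rows that do not move let the fingers close. It gives the time, the measured TCP pose, the force, the opening and the grip force at its end, in the units of the state.
- state(): the state, without advancing time (a new reading comes with each control period).
- read_camera(name): name is "scene" or "top" or "wrist"; returns a dict with "color" (420x560x3 uint8, red, green, blue), "range_z" (420x560 float32, mm along the optical axis (not along the pixel's ray), 0 where there is no reading), "fx", "fy", "cx", "cy" (pixels), "extrinsics" (4x4, takes a point from camera to world coordinates). Camera axes: x right, y up, looking along -z (the intrinsics and any distortion apply to the point x, -y, -z); pixel columns grow to the right and rows downward; lengths in mm; the calibration is good to about 2 mm. The wrist camera is an equidistant fisheye: a pixel r from the principal point sees the ray r / f radians off the axis. A picture is of the moment at which its call begins.
- job_done(): hands the job in; it is judged then, once.
The state is a dict: "t": time; "joints": joint angles; "qvel": joint speeds; "tau": joint torques, N m; "eef_pos": TCP position; "tcp_rot": TCP orientation; "ft_force": force on the tool from outside, world axes, zero at the start; "moment": the same for the moment, N m; "opening": opening from 0.0 (shut) to 1.0 (fully open); "grip_force": force on a finger pad.
Only numpy, scipy, OpenCV 4.12 (cv2) and the standard library are available. Lean on these libraries where they do the work, as an engineer would, in place of code of your own. Each camera call takes 0.05 s, during which the arm holds its last target. There are 200 camera calls.

## Task

Load the pale wooden block into the drilling jig: slide it lengthwise along the channel from the open mouth, past the red sprung pawl and under the aluminium lip, until the pawl has snapped back behind it and holds it in. Let go of it, and leave the dark brown block where it lies.

Things in the scene. Friction and masses are not known exactly. Their poses are not given: they have to be found in the camera images.
- pale_block: the blank: pale wooden block, 45 mm wide (its x), 110 mm long (its y), 35 mm high, about 0.08 kg, lying flat on the bench; origin at the centre of its underside
- dark_block: dark reddish-brown wooden block, 50 x 60 mm, 40 mm high, a bystander to be left alone; origin at the centre of its underside
- drill_jig: drilling jig, fixed: plywood base 285 x 136 mm (x = -165 to 120 mm), 12 mm thick, with a channel of dark wood fences along its x axis; +x is the way to push, from open mouth to aluminium end stop. Origin on the bench under the channel's middle line; z up. Channel floor at z = 12 mm, 55 mm wide between fences only 10 mm high: a block stands 25 mm above them and can be held there while it slides
- pawl (a joint): red sprung pawl on a vertical pin at x = -65, y = 36 mm in the jig's frame; 0 = sprung out into the channel (rest), grows to 0.7 rad as it is pushed aside towards +y. A block pushed along +x swings it aside about 0.2 to 0.4 rad and needs a few newtons; once the tail has passed the nose it snaps back to 0 and blocks the return
- pawl_nose (a point): tip of the pawl's nose, at x = -20 mm, y = 9 mm, z = 18 mm in the jig's frame when the pawl is at rest; pawl 10 mm high, its top at z = 23 mm
- jig_mouth (a point): at x = -140 mm, on the middle line, on the floor, in the jig's frame: a good place to set the block's centre down, lengthwise (nose just in the mouth, short of the pawl, tail overhanging the base). The fences flare at the mouth, from 55 mm apart at x = -65 mm to about 90 mm at x = -100 mm; tops at z = 22 mm. A vice (120 mm high) stands behind the mouth: no room to push from behind there
- jig_home (a point): at x = 45 mm, on the middle line, on the floor, in the jig's frame: the block's centre when fully home against the end stop (face at x = 100 mm), its tail then 10 mm past the pawl's nose. From x = 75 mm an aluminium lip lies 43 mm above the floor (top z = 63 mm, two drill bushes to z = 69 mm); the block slides under it

How it is judged (in metres and radians):
On the way:
1. the pale block, lying in the channel, pushes the pawl aside (value of joint pawl above 0.15 rad and x of pale_block in the frame of drill_jig between -0.1 and 0.034 m and y of pale_block in the frame of drill_jig between -0.02 and 0.02 m and z of pale_block in the frame of drill_jig below 0.022 m and angle between the y axis of pale_block and the x axis of drill_jig, either way round below 0.25 rad), for 0.1 s.
At the end, for the whole second after the job is handed in: The pale block lies flat and at rest on the floor of the jig's channel, lengthwise (within 0.17 rad, 10 mm of the middle line), between the end stop and the pawl: its centre 31 to 50 mm along the jig's x axis; the pawl is sprung out again behind it (below 0.08 rad) (x of pale_block in the frame of drill_jig between 0.031 and 0.05 m and y of pale_block in the frame of drill_jig between -0.01 and 0.01 m and z of pale_block in the frame of drill_jig between 0.008 and 0.017 m and angle between the y axis of pale_block and the x axis of drill_jig, either way round below 0.17 rad and angle between pale_block's own z axis and vertical below 0.1 rad and value of joint pawl below 0.08 rad and linear speed of pale_block below 0.02 m/s); the robot touches nothing.
It fails at once if the dark brown block is moved by more than 30 mm (distance of dark_block from where it was at the start of the episode above 0.03 m).
It also fails if it takes over 42 s, if anything falls off the work surface, if the arm or the gripper's body presses on something with over 40 N, if the wrist force passes 120 N, or if a joint passes its speed limit or range.

## Working session

There is one attempt and no reset: what is moved stays moved. The work goes in short steps, Python scripts to look and compute and a tool call to move; the robot and the scene stay as the last step left them, time stands still between calls to the robot, and variables do not carry over. Pictures are saved under pics/ and viewed, at most 10 in all, crops included, and the job is handed in when it is done.

Besides the shell and the picture viewer there is one more tool, called after "Call:" as name(argument=value, ...) on one line, values as JSON. arm_command: Moves the arm, as the interface text tells. Its arguments: {"type":"object","properties":{"deltas":{"type":"array"},"gripper":{"type":"number"}},"required":["deltas"]}

```bash
mkdir -p pics
cat > h.py <<'E'
import numpy as np, cv2
from cell import state, read_camera, job_done
def pts(c):
    h,w=c["range_z"].shape; v,u=np.mgrid[:h,:w]; z=c["range_z"]
    P=np.stack([(u-c["cx"])/c["fx"]*z,-(v-c["cy"])/c["fy"]*z,-z,np.ones_like(z)],-1)
    return (P@np.array(c["extrinsics"]).T)[...,:3]
E
python3 - <<'E'
from h import *
for n in("top","scene"):
    c=read_camera(n); cv2.imwrite(f"pics/{n}1.png",c["color"][...,::-1]); np.savez(f"{n}1.npz",**c)
    print(n,c["fx"],c["cx"],c["cy"],np.round(c["extrinsics"],3).tolist(),[k for k in c])
print(state())
E
```

```text
top 522.3812392184664 280.0539973713903 207.49212420017204 [[-0.017, 0.997, -0.077, 447.399], [-1.0, -0.016, 0.015, 178.61], [0.014, 0.077, 0.997, 1343.805], [0.0, 0.0, 0.0, 1.0]] ['color', 'range_z', 'fx', 'fy', 'cx', 'cy', 'extrinsics']
scene 460.7618072316727 281.1214836575132 210.12322211231756 [[-0.553, 0.395, -0.733, -207.656], [-0.833, -0.26, 0.489, 691.393], [0.003, 0.881, 0.473, 531.866], [0.0, 0.0, 0.0, 1.0]] ['color', 'range_z', 'fx', 'fy', 'cx', 'cy', 'extrinsics']
{'t': 0.1, 'joints': array([-1.27559892e+00,  4.91541636e-01,  1.55939615e+00, -1.36688683e-05,
        1.09169570e+00, -1.05585291e-01]), 'qvel': array([-0.00201967, -0.00191672, -0.00160901, -0.00087886,  0.00071408,
       -0.00237356]), 'tau': array([ 2.34063795e-03, -6.13622689e+01, -2.58604646e+01,  6.93632173e-02,
        4.70549392e-02, -4.22243215e-05]), 'eef_pos': array([ 243.80576719, -575.27132718,  233.09122756]), 'tcp_rot': array([-3.14055634e+00, -9.76366706e-05,  4.00788950e-01]), 'ft_force': array([ 0.81536959, -0.05386739,  0.10304841]), 'moment': array([ 0.02345523, -0.02350222,  0.02246482]), 'grip_force': 0.0, 'opening': 1.0032125415454258}
```

View pics/top1.png

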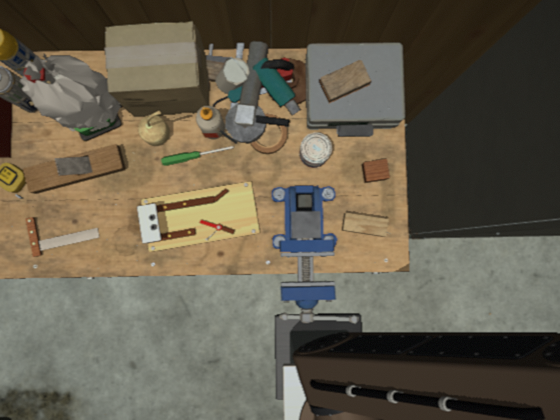

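View pics/scene1.png

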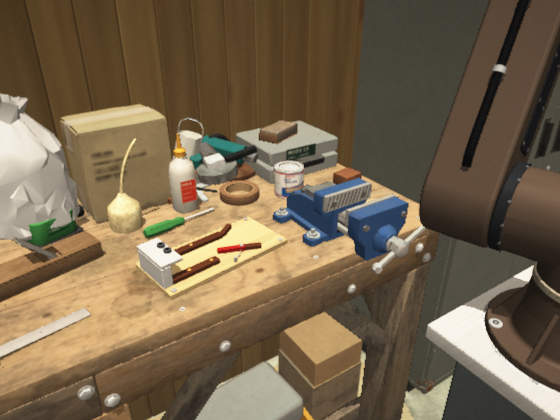

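The top view shows the pale block at about (366,223), the dark block at (376,170), and the vice at (305,220). The jig runs from its lip at (149,223) to the mouth near (255,210), so its +x points left in the image. Next I'll measure these.

Run:
```python
from h import *
c=dict(np.load("top1.npz")); P=pts(c); z=P[...,2]
def box(u0,u1,v0,v1,lo,hi,n):
    m=np.zeros(z.shape,bool); m[v0:v1,u0:u1]=True; m&=(z>lo)&(z<hi)
    q=P[m]; r=cv2.minAreaRect(q[:,:2].astype(np.float32)); print(n,m.sum(),np.round(q.mean(0),1),np.round(r[0],1),np.round(r[1],1),round(r[2],2)); return q
box(335,400,205,242,25,50,"pale"); box(358,395,155,187,28,55,"dark")
box(130,265,178,255,6,17,"base")
box(130,175,190,255,50,75,"lip")
b=box(130,265,178,255,17,40,"fences")
box(270,340,180,256,25,300,"vice")
# bench height
print("bench",np.median(z[255:262,180:260]),np.median(z[235:250,345:395]))
hsv=cv2.cvtColor(c["color"],cv2.COLOR_RGB2HSV)
red=((hsv[...,0]<6)|(hsv[...,0]>174))&(hsv[...,1]>180)&(hsv[...,2]>120)
red[:, :190]=0; red[:,250:]=0; red[:205]=0; red[245:]=0
print("red",P[red].round(0)[::6].tolist())
v=P[180:256,270:340].reshape(-1,3); v=v[v[:,2]>25]
for lo,hi in((25,60),(60,90),(90,140)):
    w=v[(v[:,2]>lo)&(v[:,2]<hi)]; print(lo,w.min(0).round(),w.max(0).round(),len(w))
for f in("top",):
    im=c["color"][150:270,120:420,::-1]; cv2.imwrite("pics/crop1.png",cv2.resize(im,None,fx=2.66,fy=2.66,interpolation=cv2.INTER_CUBIC))
```

```text
pale 796 [502.3 -55.5  36.4] [502.5 -55.8] [110.9  44.9] 80.38
dark 490 [638.7 -85.9  40.8] [639.4 -86.8] [50.6 61.8] 7.94
base 4289 [532.8 344.7  12.5] [532.1 371.8] [344.  194.9] 89.06
lip 707 [513.1 479.7  64.4] [513.6 480.6] [92.3 45.7] 9.25
fences 1265 [531.6 371.1  21.9] [531.3 359.9] [133.5 279.3] 8.91
vice 2526 [502.8  98.6  89.8] [516.6  97.7] [143.3 175.1] 89.05
bench 0.8913611134128132 1.138879095370612
red [[518.0, 359.0, 21.0], [515.0, 357.0, 22.0], [515.0, 341.0, 24.0], [512.0, 341.0, 23.0], [510.0, 341.0, 21.0], [510.0, 326.0, 25.0], [507.0, 325.0, 30.0], [505.0, 324.0, 23.0]]
25 [435.  26.  25.] [604. 170.  60.] 459
60 [435.  61.  60.] [598. 135.  90.] 502
90 [428.  35.  90.] [534. 162. 130.] 1565
```

View pics/crop1.png

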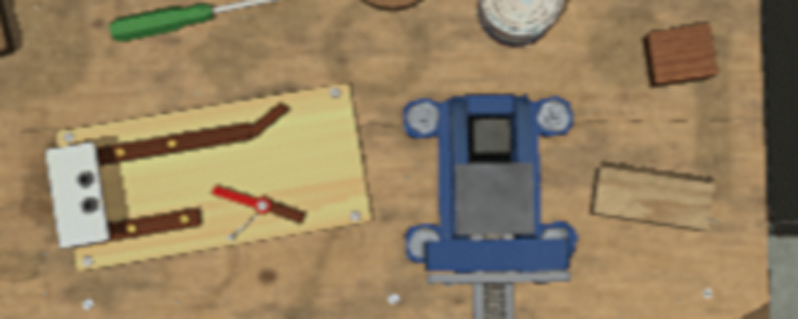

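The crop shows the jig's base corners at (350,85), (371,218), (77,268) and (60,130). The pawl pin is at (262,205), and the pale block spans (595–713, 163–230). Next I'll fit the jig frame more tightly.

Run:
```python
from h import *
c=dict(np.load("top1.npz")); E=np.array(c["extrinsics"])
P=pts(c); z=P[...,2]
hsv=cv2.cvtColor(c["color"],cv2.COLOR_RGB2HSV)
def ray(u,v,h):
    d=E[:3,:3]@np.array([(u-c["cx"])/c["fx"],-(v-c["cy"])/c["fy"],-1]); return E[:3,3]+d*(h-E[2,3])/d[2]
# base: raised region, largest component
zm=cv2.medianBlur(z.astype(np.float32),3)
m=((zm>7)&(zm<75)).astype(np.uint8); m[:,:130]=0;m[:,266:]=0;m[:175]=0;m[260:]=0
n,l,s,_=cv2.connectedComponentsWithStats(m); k=1+s[1:,4].argmax(); M=l==k
q=P[M]; r=cv2.minAreaRect(q[:,:2].astype(np.float32)); print("base",np.round(r[0],1),np.round(r[1],1),r[2])
a=np.radians(99.0)
C=np.array([529.,384.4])
for it in range(1):
  for ang in (98,98.5,99,99.5):
    a=np.radians(ang); X=np.array([np.cos(a),np.sin(a)]);Y=np.array([-X[1],X[0]])
    x=(q[:,:2]-C)@X; y=(q[:,:2]-C)@Y
    print(ang,np.percentile(x,[0,1,99,100]).round(1),np.percentile(y,[0,1,99,100]).round(1))
a=np.radians(99); X=np.array([np.cos(a),np.sin(a)]);Y=np.array([-X[1],X[0]])
J=np.stack([(P[...,:2]-C)@X,(P[...,:2]-C)@Y],-1)
# dark fence pixels by colour
d=M&(hsv[...,2]<120)&(hsv[...,1]>110)
for s_,lo,hi in((-1,-50,60),(1,20,60)):
    w=d&(J[...,0]>lo)&(J[...,0]<hi)&(s_*J[...,1]>15)&(s_*J[...,1]<55)
    g=J[w]; p=np.polyfit(g[:,0],g[:,1],1); print("fence",s_,len(g),g[:,1].mean().round(1),g[:,1].min().round(1),g[:,1].max().round(1),"slope deg",np.degrees(np.arctan(p[0])).round(2),"at0",p[1].round(1))
w=(abs(J[...,0]+65)<9)&(abs(J[...,1]-36)<9); print("pin z",np.round(np.sort(z[w])[-12:],1),np.median(z[w]))
# lip whitish
li=M&(z>55)&(hsv[...,1]<60); print("lip J", J[li].min(0).round(1),J[li].max(0).round(1))
```

```text
base [532.  347.9] [172.5 336.9] 0.5659618973731995
98 [-192.4 -162.9  116.7  135.6] [-69.  -65.9  67.8 109.4]
98.5 [-191.5 -163.1  116.9  135.8] [-67.6 -65.5  68.  111.1]
99 [-190.5 -163.   116.8  135.9] [-67.8 -65.4  68.1 112.8]
99.5 [-189.5 -162.9  116.9  136.1] [-68.6 -65.1  68.6 114.4]
fence -1 273 -35.7 -44.7 -26.8 slope deg -0.06 at0 -35.7
fence 1 105 36.7 28.3 45.0 slope deg 0.73 at0 36.2
pin z [25.6 25.9 26.  26.1 26.1 26.2 26.3 27.3 27.5 27.7 28.3 28.4] 22.44680740732008
lip J [-190.5  -46. ] [120.4 112.8]
```

Call:
arm_command(deltas=[{"dx": 0.02,"dy": 0.045,"yaw": 7},{"dx": 0.02,"dy": 0.045,"yaw": 8},{"dx": 0.025,"dy": 0.042,"yaw": 8},{"dx": 0.025,"dy": 0.042,"yaw": 8},{"dx": 0.025,"dy": 0.042,"yaw": 8},{"dx": 0.025,"dy": 0.042,"yaw": 8},{"dx": 0.025,"dy": 0.042,"yaw": 8},{"dx": 0.025,"dy": 0.042,"yaw": 2.4},{"dx": 0.025,"dy": 0.042},{"dx": 0.025,"dy": 0.042},{"dx": 0.015,"dy": 0.03},{"dx": 0.004,"dy": 0.03},{"dy": 0.02},{"dy": 0.012}], gripper=0.085)

```text
$.deltas[0]: bad value
```

Call:
arm_command(deltas=[{"dx": 0.02,"dy": 0.045,"dz": 0,"yaw": 7},{"dx": 0.02,"dy": 0.045,"dz": 0,"yaw": 8},{"dx": 0.02,"dy": 0.042,"dz": 0,"yaw": 8},{"dx": 0.02,"dy": 0.042,"dz": 0,"yaw": 8},{"dx": 0.02,"dy": 0.042,"dz": 0,"yaw": 8},{"dx": 0.02,"dy": 0.042,"dz": 0,"yaw": 8},{"dx": 0.02,"dy": 0.042,"dz": 0,"yaw": 8},{"dx": 0.02,"dy": 0.042,"dz": 0,"yaw": 2.4},{"dx": 0.02,"dy": 0.042,"dz": 0,"yaw": 0},{"dx": 0.02,"dy": 0.042,"dz": 0,"yaw": 0},{"dx": 0.02,"dy": 0.03,"dz": 0,"yaw": 0},{"dx": 0.02,"dy": 0.03,"dz": 0,"yaw": 0},{"dx": 0.018,"dy": 0.03,"dz": 0,"yaw": 0},{"dx": 0,"dy": 0,"dz": 0,"yaw": 0}], gripper=0.085)

```text
t: 1.5
eef_pos: [503.1, -56.7, 233.4]
tcp_rot: [3.142, -0.0, 1.406]
ft_force: [0.1, 1.0, -0.8]
opening: 0.891
grip_force: 0.0
```

Call:
arm_command(deltas=[{"dx": 0,"dy": 0,"dz": -0.03,"yaw": 0},{"dx": 0,"dy": 0,"dz": -0.045,"yaw": 0},{"dx": 0,"dy": 0,"dz": -0.045,"yaw": 0},{"dx": 0,"dy": 0,"dz": -0.035,"yaw": 0},{"dx": 0,"dy": 0,"dz": -0.025,"yaw": 0},{"dx": 0,"dy": 0,"dz": -0.012,"yaw": 0},{"dx": 0,"dy": 0,"dz": -0.005,"yaw": 0},{"dx": 0,"dy": 0,"dz": 0,"yaw": 0}])

```text
t: 2.3
eef_pos: [501.9, -59.7, 36.9]
tcp_rot: [3.142, 0.0, 1.402]
ft_force: [-0.0, 0.5, 0.1]
opening: 0.894
grip_force: 0.0
```

Call:
arm_command(deltas=[{"dx": 0,"dy": 0,"dz": 0,"yaw": 0},{"dx": 0,"dy": 0,"dz": 0,"yaw": 0},{"dx": 0,"dy": 0,"dz": 0,"yaw": 0},{"dx": 0,"dy": 0,"dz": 0,"yaw": 0},{"dx": 0,"dy": 0,"dz": 0,"yaw": 0},{"dx": 0,"dy": 0,"dz": 0,"yaw": 0},{"dx": 0,"dy": 0,"dz": 0,"yaw": 0},{"dx": 0,"dy": 0,"dz": 0,"yaw": 0}], gripper=0.03)

```text
t: 3.1
eef_pos: [501.9, -59.5, 36.8]
tcp_rot: [3.141, 0.0, 1.403]
ft_force: [-0.8, 0.4, 4.9]
opening: 0.466
grip_force: 30.0
```

Call:
arm_command(deltas=[{"dx": 0,"dy": 0,"dz": 0.02,"yaw": 0},{"dx": 0,"dy": 0,"dz": 0.04,"yaw": 0},{"dx": 0,"dy": 0,"dz": 0.04,"yaw": 0},{"dx": 0,"dy": 0,"dz": 0.04,"yaw": 0},{"dx": 0,"dy": 0,"dz": 0.035,"yaw": 0},{"dx": 0,"dy": 0,"dz": 0.015,"yaw": 0},{"dx": 0.004,"dy": 0.02,"dz": 0,"yaw": 2},{"dx": 0.005,"dy": 0.03,"dz": 0,"yaw": 2},{"dx": 0.005,"dy": 0.03,"dz": 0,"yaw": 2},{"dx": 0.005,"dy": 0.035,"dz": 0,"yaw": 2},{"dx": 0.005,"dy": 0.035,"dz": 0,"yaw": 2},{"dx": 0.005,"dy": 0.035,"dz": 0,"yaw": 2},{"dx": 0.005,"dy": 0.035,"dz": 0,"yaw": 2},{"dx": 0.005,"dy": 0.03,"dz": 0,"yaw": 2},{"dx": 0.005,"dy": 0.03,"dz": 0,"yaw": 2.6},{"dx": 0.005,"dy": 0.022,"dz": 0,"yaw": 0},{"dx": 0,"dy": 0,"dz": 0,"yaw": 0},{"dx": 0,"dy": 0,"dz": 0,"yaw": 0}])

```text
t: 4.9
eef_pos: [550.5, 242.5, 226.1]
tcp_rot: [-3.141, 0.0, 1.728]
ft_force: [-0.2, -0.1, -0.5]
opening: 0.469
grip_force: 30.0
```

Run:
```python
from h import *
c=read_camera("top"); P=pts(c); z=P[...,2]; hsv=cv2.cvtColor(c["color"],cv2.COLOR_RGB2HSV)
w=read_camera("wrist"); cv2.imwrite("pics/two.png",np.hstack([c["color"][...,::-1],w["color"][...,::-1]])[:, :]); 
a=cv2.resize(c["color"][100:310,120:400,::-1],None,fx=1.43,fy=1.43); b=cv2.resize(w["color"][...,::-1],(400,300)); cv2.imwrite("pics/two.png",np.hstack([a[:300,:400],b]))
print(state()["eef_pos"],state()["tcp_rot"],state()["opening"],state()["t"])
```

```text
[550.66849838 241.75716951 226.46910371] [-3.14109807e+00  2.13773022e-04  1.72669134e+00] 0.4736073758193975 5.0
```

View pics/two.png

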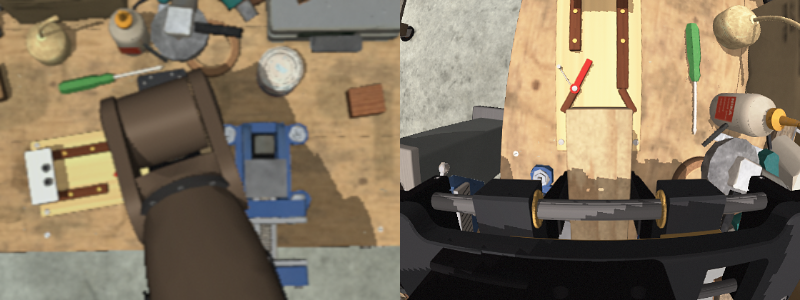

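The wrist view (right half) shows the block held between the jaws, centred on the channel with its front edge at (600,107). The pawl is clear ahead at (580,80). Lowering it into the mouth.

Call:
arm_command(deltas=[{"dx": 0,"dy": 0,"dz": -0.03,"yaw": 0},{"dx": 0,"dy": 0,"dz": -0.04,"yaw": 0},{"dx": 0,"dy": 0,"dz": -0.04,"yaw": 0},{"dx": 0,"dy": 0,"dz": -0.03,"yaw": 0},{"dx": 0,"dy": 0,"dz": -0.02,"yaw": 0},{"dx": 0,"dy": 0,"dz": -0.01,"yaw": 0},{"dx": 0,"dy": 0,"dz": -0.005,"yaw": 0},{"dx": 0,"dy": 0,"dz": -0.001,"yaw": 0},{"dx": 0,"dy": 0,"dz": 0,"yaw": 0}])

```text
t: 5.9
eef_pos: [551.3, 242.5, 51.6]
tcp_rot: [3.14, -0.0, 1.727]
ft_force: [-0.1, 0.7, -0.7]
opening: 0.468
grip_force: 30.0
```

Run:
```python
from h import *
w=read_camera("wrist"); c=read_camera("scene")
cv2.imwrite("pics/w2.png",np.hstack([cv2.resize(w["color"][...,::-1],(400,300)),cv2.resize(c["color"][150:330,100:340,::-1],(400,300))]))
s=state();print(s["eef_pos"],s["ft_force"],s["tcp_rot"])
```

```text
[551.29246635 242.61367717  51.67289986] [ 0.98533554  0.79327437 -0.96881097] [ 3.13990435e+00 -2.35866789e-04  1.72720662e+00]
```

View pics/w2.png

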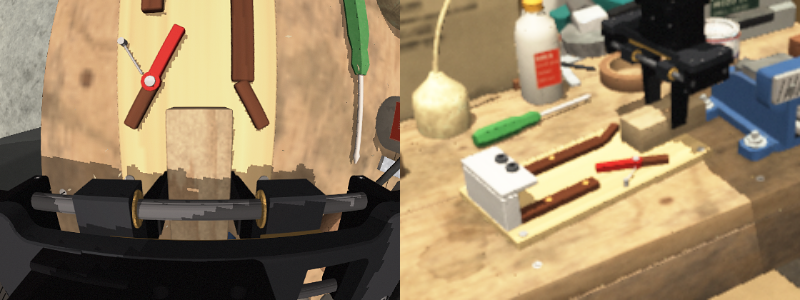

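The block's nose is just in the mouth at (200,108), aligned and short of the pawl. Lowering the last bit and starting the slide.

Call:
arm_command(deltas=[{"dx": 0,"dy": 0,"dz": -0.002,"yaw": 0},{"dx": 0,"dy": 0,"dz": 0,"yaw": 0},{"dx": -0.0016,"dy": 0.01,"dz": 0,"yaw": 0},{"dx": -0.0016,"dy": 0.01,"dz": 0,"yaw": 0},{"dx": -0.0016,"dy": 0.01,"dz": 0,"yaw": 0},{"dx": -0.0016,"dy": 0.01,"dz": 0,"yaw": 0},{"dx": -0.0016,"dy": 0.01,"dz": 0,"yaw": 0},{"dx": -0.0016,"dy": 0.01,"dz": 0,"yaw": 0},{"dx": -0.0016,"dy": 0.01,"dz": 0,"yaw": 0},{"dx": -0.0016,"dy": 0.01,"dz": 0,"yaw": 0},{"dx": 0,"dy": 0,"dz": 0,"yaw": 0}])

```text
t: 7.1
eef_pos: [538.1, 324.4, 48.9]
tcp_rot: [3.14, -0.001, 1.728]
ft_force: [2.4, 4.5, 2.0]
opening: 0.469
grip_force: 30.0
```

Run:
```python
from h import *
w=read_camera("wrist"); c=read_camera("scene")
cv2.imwrite("pics/w3.png",np.hstack([cv2.resize(w["color"][...,::-1],(400,300)),cv2.resize(c["color"][150:330,100:340,::-1],(400,300))]))
s=state();print(s["eef_pos"],s["ft_force"],s["tcp_rot"])
```

```text
[538.27362211 323.49336327  48.86721866] [2.03025498 3.6191837  2.41551907] [ 3.14014320e+00 -1.11663161e-03  1.72735619e+00]
```

View pics/w3.png

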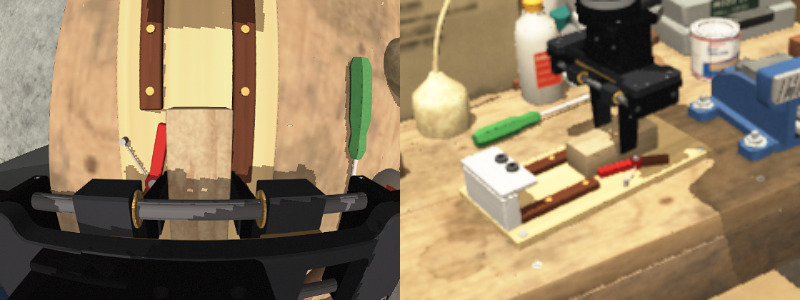

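The pawl is pushed aside by the block (nose at about (200,108), pawl at (160,150)). Forces are low, so I'll keep going.

Call:
arm_command(deltas=[{"dx": -0.0016,"dy": 0.01,"dz": 0,"yaw": 0},{"dx": -0.0016,"dy": 0.01,"dz": 0,"yaw": 0},{"dx": -0.0016,"dy": 0.01,"dz": 0,"yaw": 0},{"dx": -0.0016,"dy": 0.01,"dz": 0,"yaw": 0},{"dx": -0.0016,"dy": 0.01,"dz": 0,"yaw": 0},{"dx": -0.0016,"dy": 0.01,"dz": 0,"yaw": 0},{"dx": -0.0016,"dy": 0.01,"dz": 0,"yaw": 0},{"dx": -0.0016,"dy": 0.01,"dz": 0,"yaw": 0},{"dx": -0.0016,"dy": 0.01,"dz": 0,"yaw": 0},{"dx": 0,"dy": 0,"dz": 0,"yaw": 0}])

```text
t: 8.2
eef_pos: [523.4, 414.1, 48.8]
tcp_rot: [3.141, -0.001, 1.728]
ft_force: [0.9, 4.7, 3.3]
opening: 0.47
grip_force: 30.0
```

Call:
arm_command(deltas=[{"dx": -0.0008,"dy": 0.005,"dz": 0,"yaw": 0},{"dx": -0.0006,"dy": 0.004,"dz": 0,"yaw": 0},{"dx": 0,"dy": 0,"dz": 0,"yaw": 0}])

```text
t: 8.5
eef_pos: [522.0, 421.7, 48.8]
tcp_rot: [-3.141, 0.0, 1.727]
ft_force: [0.5, -0.1, 6.1]
opening: 0.469
grip_force: 30.0
```

Run:
```python
from h import *
w=read_camera("wrist"); c=read_camera("scene")
cv2.imwrite("pics/w4.png",np.hstack([cv2.resize(w["color"][...,::-1],(400,300)),cv2.resize(c["color"][180:300,120:280,::-1],(400,300))]))
s=state();print(s["eef_pos"],s["ft_force"],s["tcp_rot"])
d=s["eef_pos"][:2]-np.array([528.4,384.3]); a=np.radians(99); print(d@[np.cos(a),np.sin(a)]+3.7, d@[-np.sin(a),np.cos(a)])
```

```text
[521.96188589 421.70830452  48.8363821 ] [0.36926136 0.54168328 5.8309212 ] [-3.14134423e+00 -1.29746637e-04  1.72721704e+00]
41.65488915036962 0.5069021315349007
```

View pics/w4.png

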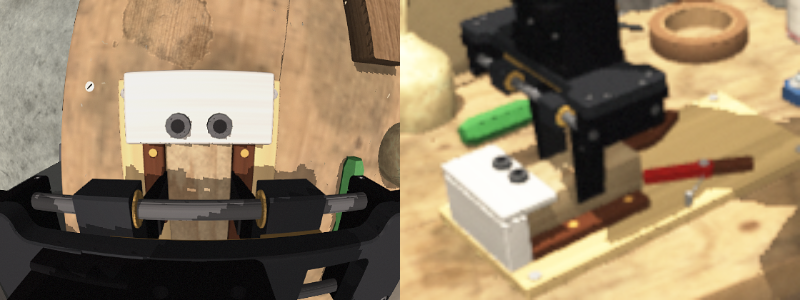

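The block is under the lip at about x = 42 mm. The pawl at (690,170) has swung back in behind the tail, and the drag force has dropped to zero. Releasing and retreating.

Call:
arm_command(deltas=[{"dx": 0,"dy": 0,"dz": 0,"yaw": 0},{"dx": 0,"dy": 0,"dz": 0,"yaw": 0},{"dx": 0,"dy": 0,"dz": 0,"yaw": 0},{"dx": 0,"dy": 0,"dz": 0,"yaw": 0},{"dx": 0,"dy": 0,"dz": 0.01,"yaw": 0},{"dx": 0,"dy": 0,"dz": 0.03,"yaw": 0},{"dx": 0,"dy": 0,"dz": 0.04,"yaw": 0},{"dx": 0,"dy": 0,"dz": 0.05,"yaw": 0},{"dx": 0,"dy": 0,"dz": 0.05,"yaw": 0},{"dx": 0,"dy": -0.04,"dz": 0.03,"yaw": 0},{"dx": 0,"dy": -0.05,"dz": 0,"yaw": 0},{"dx": 0,"dy": -0.05,"dz": 0,"yaw": 0},{"dx": 0,"dy": -0.05,"dz": 0,"yaw": 0},{"dx": 0,"dy": -0.05,"dz": 0,"yaw": 0},{"dx": 0,"dy": -0.05,"dz": 0,"yaw": 0},{"dx": 0,"dy": -0.05,"dz": 0,"yaw": 0},{"dx": 0,"dy": 0,"dz": 0,"yaw": 0}], gripper=0.065)

```text
t: 10.3
eef_pos: [522.1, 76.9, 259.5]
tcp_rot: [3.141, 0.001, 1.722]
ft_force: [1.1, -0.0, 0.3]
opening: 0.685
grip_force: 0.0
```

Run:
```python
from h import *
c=read_camera("top"); P=pts(c); O=np.array([528.4,384.3]); a=np.radians(99)
J=np.stack([(P[...,:2]-O)@[np.cos(a),np.sin(a)],(P[...,:2]-O)@[-np.sin(a),np.cos(a)]],-1)
m=(P[...,2]>38)&(P[...,2]<54)&(J[...,0]>-60)&(J[...,0]<73)&(abs(J[...,1])<40)
g=J[m]; print(m.sum(),g.min(0),g.max(0),np.median(P[m][:,2]),cv2.minAreaRect(g.astype(np.float32)))
cv2.imwrite("pics/t5.png",cv2.resize(c["color"][175:260,130:270,::-1],None,fx=5,fy=5,interpolation=cv2.INTER_CUBIC))
```

```text
644 [-14.91639423 -23.11122587] [72.93363726 22.38011724] 48.04636938006263 ((28.991992950439453, -0.3775444030761719), (87.83985900878906, 45.41018295288086), 0.07865704596042633)
```

View pics/t5.png

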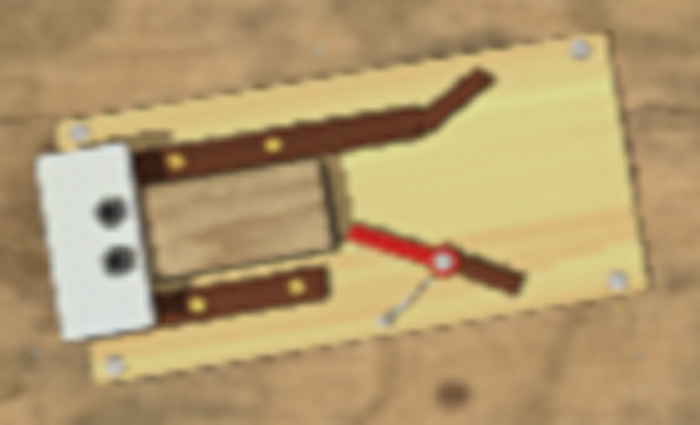

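The tail edge at (335,205) is at jig x ≈ -15 mm, which puts the block's centre at about 40 mm. It lies straight and centred, and the pawl nose at (350,232) is sprung out behind it.

```bash
python3 -c "
from cell import job_done; print(job_done())"
```

```text
the job is handed in; nothing more can be done
None
```

The pale block is in the jig, centre about 40 mm along and on the middle line. The pawl has snapped back behind it, the gripper has let go and is clear, the dark block was not touched, and the job is handed in at about 10 s with no verdict shown.

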